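Set up the soldering place: every item into its own holder

ROBOT

A 6-joint arm with a two-finger parallel gripper is mounted at the origin on a cart in front of the work surface, level with it; the furniture and walls round the work are solid. World frame = base frame: x ahead of the robot, y to its left, z up, the work surface at z = 0. Lengths are in m, angles in rad, forces in N, time in s.
With the tool pointing down it reaches from about 0.35 to 0.975 m from the base axis. Payload 4.9 kg.
Tool frame: the origin (TCP) lies between the finger pads; the fingertips stand 25 mm ahead of it and the grasp point (between the pads) lies 6 mm ahead of it (manip.tcp_to_tips is the z of the fingertips in the tool frame, in m); z points along the fingers, y is the line along which they close (so a half turn about z gives the same grasp; the last joint's range is limited). The gripper opens to 85 mm and grips with 20 to 120 N. Pads are 22 mm wide; open, the fingers measure 114 mm over their backs; the gripper's body (76 mm by 85 mm) begins 54 mm behind the grasp point. The pads swing forward as they close: fully open they stand 13 mm farther back than shut.
Start: joints at [-1.3, 0.053, 1.613, -0, 1.476, -0.119], TCP at [0.237, -0.578, 0.256] pointing down, gripper open.
Joint ranges: [-3.01, 3.01], [-1.01, 2.22], [0.06, 2.58], [-1.02, 4.17], [0.09, 2.62], [-3.14, 3.14]. Speed limits (rad/s): [2.57, 2.57, 3.14, 3.14, 3.14, 3.14].

INTERFACE

Orientations are given as a unit quaternion [w, x, y, z].
In Python, from plant import manip gives the robot as it stands. The module is installed in compiled form; this text tells all that it offers.
- The arm moves only by the tool arm_command, never from a script. Its argument "moves" is a list of rows, each a list of 3 entries, a list of its own where there are three numbers: the opening, from -1 (shut) to 1 (fully open), then the shift along the tool's x, y, z in units of 0.15 m (1.0 is 0.15 m), then the turn about the tool's z in units of 2 pi rad (1.0 is 2 pi rad). A call has 1 to 20 rows; each row is the pose to reach, as a shift and turn from the pose commanded when the call began, along the tool's axes at that moment, turning the shorter way round; what a row does not reach only later rows make up. A row lasts 1/12 s, in which the tool goes at most 41.7 mm and 7.16 degrees, less where a joint would pass 70% of its speed; a pose out of reach is approached as far as the arm can. A call with a number of a shift or a turn outside -1 to 1 is refused whole. A call with a gripper value outside its range is refused whole. The fingers move at their own pace and stop on an object; the grip force is fixed at half the most. Time passes only in rows, so rows that repeat a pose let the fingers close. It gives the time, the measured TCP pose, the force, the opening and the grip force at its end, in the units of the state.
- manip.state(): the state, without advancing time (a new reading comes with each control period).
- manip.grab_frame(name): name is "side" or "top" or "wrist"; returns a dict with "frame" (400x640x3 uint8, red, green, blue), "fx", "fy", "cx", "cy" (pixels), "R" (3x3) and "t" (3): a world point X has camera coordinates R X + t. Camera axes: x right, y down, z forward; pixel columns grow to the right and rows downward; lengths in m; the calibration is good to about 2 mm. A picture is of the moment at which its call begins. There is no depth.
- manip.job_done(): hands the job in; it is judged then, once.
Trained networks look in a picture, given as the dict that the camera call returned (one of the last four; its "shot" number tells which), for a name from the list of things; names that differ only in an ending like _2 or _b are one class to them, and where a whole thing is asked for, a point or a joint stands for the part that bears it (a point fixed in the world has none). Each returns a list of dicts, best first, with "confidence" (0 to 1); they miss things now and then, are a little off and sometimes report something else, mostly with a low value. They report only what shows in the picture. A call takes as long as a camera call. They do not tell look-alikes from the thing itself.
- manip.search_frame(picture, target): "extent" ([left, top, right, bottom] in pixels, round what is visible of it).
The state is a dict: "time": time; "joint_pos": joint angles; "joint_vel": joint speeds; "joint_efforts": joint torques, N m; "tool_pos": TCP position; "tool_rot": TCP orientation; "contact_force": force on the tool from outside, world axes, zero at the start; "ft_torque": the same for the moment, N m; "gripper_width": opening from 0.0 (shut) to 1.0 (fully open); "grasp_force": force on a finger pad.
Only numpy, scipy, OpenCV 4.12 (cv2) and the standard library are available. Lean on these libraries where they do the work, as an engineer would, in place of code of your own. Each camera call takes 0.05 s, during which the arm holds its last target. There are 200 camera calls.

TASK

Set up the soldering place by putting each of the four things into the holder made for it: the black charcoal block flat inside the sheet-steel pan, the small white-lidded jar into the small aluminium stand, the large blue-lidded jar into the large blue stand, and the cross-lock tweezers lengthwise and centred in the two brass cradles of the tweezer rest. Keep both jars upright all the time, and leave the cake of beeswax and the loupe lying among them where they are.

Things in the scene. Friction and masses are not known exactly. Their poses are not given: they have to be found in the camera images.
- charcoal: black charcoal soldering block, loose, 36 (x) x 62 (y) x 28 mm high, about 50 g; origin at the centre of its underside; grip it across its 36 mm width (x axis)
- jar_small: small screw jar with a white lid, loose, round, 50 mm diameter, 56 mm high, about 120 g; origin at the centre of its underside, z up; grip it anywhere round its body
- jar_large: large screw jar with a blue lid, loose, round, 62 mm diameter, 74 mm high, about 120 g; origin at the centre of its underside, z up; grip it anywhere round its body
- cross_tweezers: cross-lock steel tweezers with brown grips, lying flat, loose, 144 mm long (y axis), 16 to 22 mm wide (x axis), 10 mm high, about 25 g; rigid; origin at the centre of the underside; balanced near the origin, grip there across x (9 to 16 mm wide there)
- pan: small flat sheet-steel pan with a wire loop at one end, fixed to the table; origin at the centre of its underside; inner floor 48 (x) x 74 (y) mm at 2.5 mm height, walls flare outward to a rim 11 mm high with a mouth of about 57 x 83 mm; the charcoal block lies in it with its long side along the pan's y axis, either way round
- stand_small: small round no-tip jar stand of pale aluminium with a black rubber disc in its floor, fixed to the table, 91 mm outer diameter; origin at the centre of its underside; round well with floor at 5 mm height, 63 mm bore at the bottom flaring to about 74 mm at the rim, rim 18 mm high; holds the small white-lidded jar
- stand_large: large round no-tip jar stand of blue plastic with a black rubber disc in its floor, fixed to the table, 103 mm outer diameter; origin at the centre of its underside; round well with floor at 5 mm height, 75 mm bore at the bottom flaring to about 86 mm at the rim, rim 18 mm high; holds the large blue-lidded jar
- rest: tweezer rest, fixed: grey foot plate 52 (x) x 100 (y) x 4 mm, two U-shaped brass wire cradles 36 mm either side of centre along y; origin at the centre of its underside. The tweezers lie in both cradles along y, either way round, underside at 17.5 mm height; each cradle is flat for 30 mm across x, its ears 28 mm high and 47 mm apart; fingers fit between the cradles down to the plate
- wax: bystander: round yellow-brown cake of beeswax, loose, 43 mm diameter, 21 mm high; origin at the centre of its underside; to be left alone
- loupe: bystander: small folded magnifying loupe, white with a black barrel, loose, 24 x 33 x 15 mm; origin at the centre of its underside; to be left alone
Mind the look-alikes: they are no part of the job. Several things look just like the jar_large: the one meant starts farthest from the robot's base.

How it is judged:
By the outcome, as a careful person would: the job done as asked, in the order asked, and still so for the second after the job is handed in, with the robot touching nothing.
It also fails if it takes over 106 s, if anything falls off the work surface, if the arm or the gripper's body presses on something with over 40 N, if the wrist force passes 120 N, or if a joint passes its speed limit or range.

## Working session

There is one attempt and no reset: what is moved stays moved. The work goes in short steps, Python scripts to look and compute and a tool call to move; the robot and the scene stay as the last step left them, time stands still between calls to the robot, and variables do not carry over. Pictures are saved under pics/ and viewed, at most 14 in all, crops included, and the job is handed in when it is done.

Besides the shell and the picture viewer there is one more tool, called after "Call:" as name([rows], argument=value, ...), one row to a line, values as JSON. arm_command: Moves the arm, as the interface text tells. Shifts and turns lie within -1 to 1; 1 stands for 0.15 m of shift or 2 pi rad of turn. Its arguments: {"type":"object","properties":{"moves":{"type":"array"}},"required":["moves"]}

```bash
mkdir -p pics
cat > h.py <<'E'
import numpy as np, cv2
from plant import manip
def snap(n,fn=None):
    p=manip.grab_frame(n)
    if fn: cv2.imwrite('pics/'+fn,cv2.cvtColor(p['frame'],cv2.COLOR_RGB2BGR))
    return p
def ray(p,u,v,z):
    R=np.array(p['R']);t=np.array(p['t']);c=-R.T@t
    d=R.T@np.array([(u-p['cx'])/p['fx'],(v-p['cy'])/p['fy'],1])
    return c+d*(z-c[2])/d[2]
def proj(p,X):
    c=np.array(p['R'])@np.array(X)+np.array(p['t'])
    return c[0]/c[2]*p['fx']+p['cx'],c[1]/c[2]*p['fy']+p['cy']
E
python3 - <<'E'
from h import *
for n in ['top','side']:
    p=snap(n,n+'1.png'); print(n,p['fx'],p['cx'],p['cy'],'cam',(-np.array(p['R']).T@np.array(p['t'])).round(3));print(np.array(p['R']).round(3))
    for o in ['charcoal','jar_small','jar_large','cross_tweezers','pan','stand_small','stand_large','rest','wax','loupe']:
        for d in manip.search_frame(p,o):
            e=d['extent']
            if d['confidence']>.2: print(o,round(d['confidence'],2),np.round(e),ray(p,(e[0]+e[2])/2,(e[1]+e[3])/2,0.01).round(3))
print(manip.state())
E
```

```text
top 455.5419613349857 319.1865580067432 200.84518284374585 cam [0.33  0.009 1.386]
[[ 0.016 -1.    -0.002]
 [-0.99  -0.015 -0.142]
 [ 0.142  0.005 -0.99 ]]
charcoal 0.64 [342. 208. 364. 226.] [ 0.478 -0.088  0.01 ]
charcoal 0.46 [249. 199. 257. 208.] [0.517 0.217 0.01 ]
jar_small 0.74 [427. 186. 445. 204.] [ 0.552 -0.34   0.01 ]
jar_small 0.57 [271. 214. 303. 224.] [0.47  0.113 0.01 ]
jar_large 0.94 [248. 250. 274. 270.] [0.345 0.188 0.01 ]
jar_large 0.65 [208. 235. 240. 256.] [0.387 0.3   0.01 ]
jar_large 0.43 [316. 182. 338. 196.] [ 0.566 -0.008  0.01 ]
cross_tweezers 0.42 [320. 182. 335. 195.] [ 0.566 -0.01   0.01 ]
cross_tweezers 0.29 [276. 152. 309. 174.] [0.646 0.1   0.01 ]
pan 0.9 [412. 235. 444. 254.] [ 0.4   -0.312  0.01 ]
stand_small 0.82 [346. 146. 374. 175.] [ 0.655 -0.108  0.01 ]
rest 0.69 [276. 151. 310. 174.] [0.647 0.099 0.01 ]
wax 0.57 [319. 181. 337. 194.] [ 0.569 -0.011  0.01 ]
loupe 0.48 [248. 197. 256. 207.] [0.521 0.222 0.01 ]
side 426.95904928413273 314.18429239992264 201.666692173026 cam [0.404 0.851 0.709]
[[-0.988 -0.156  0.008]
 [-0.101  0.6   -0.794]
 [ 0.
[... 750 characters left out ...]
916e+00,  5.26643153e-02,  1.61291682e+00, -2.80840712e-05,
        1.47595704e+00, -1.19004013e-01]), 'joint_vel': array([-6.53754565e-04, -1.34779397e-03,  9.16519282e-05, -5.13332787e-04,
       -1.47653868e-03, -8.43588576e-04]), 'joint_efforts': array([ 2.13648709e-03, -3.93685198e+01, -3.70463312e+01,  5.72413182e-05,
        5.79298649e-04, -9.30915377e-06]), 'tool_pos': array([ 0.23748416, -0.57810572,  0.25631566]), 'tool_rot': array([ 2.82204332e-05,  9.81067637e-01,  1.93665409e-01, -1.18735072e-05]), 'contact_force': array([ 0.52989512, -0.30514199, -0.00243738]), 'ft_torque': array([-0.01175763,  0.01901979, -0.04277758]), 'grasp_force': 0.0, 'gripper_width': 1.0008087203951357}
```

View pics/top1.png

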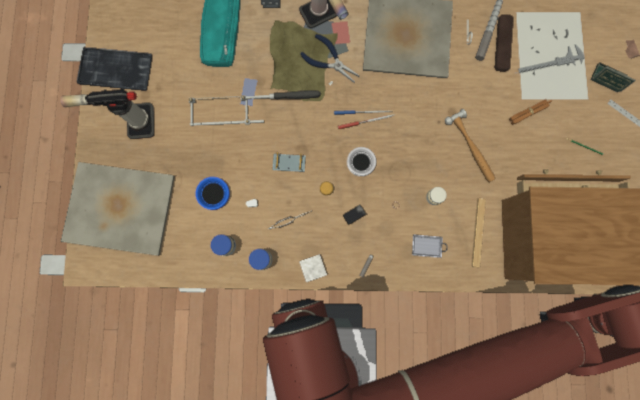

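View pics/side1.png

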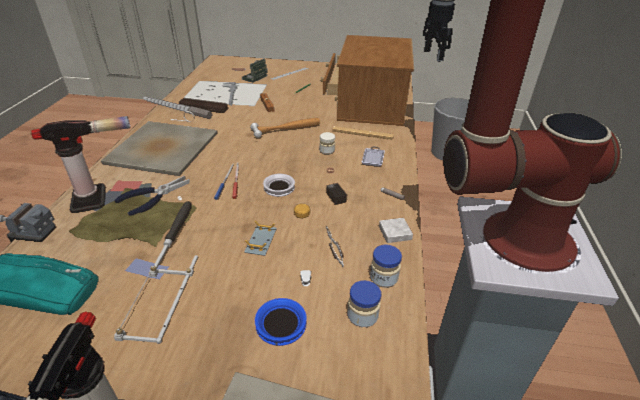

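The top view shows the charcoal at (354,214), small jar (437,195), pan (427,245), stands (361,161) and (212,193), rest (290,162) and tweezers (291,220). The target blue jar is at (222,245), farther from the base than the one at (260,259). The side view agrees. I'll move in and use the wrist camera to measure more closely.

Call:
arm_command([
  [1,[0.92,-0.8,0],0],
  [1,[0.92,-0.8,0],0],
  [1,[0.92,-0.8,0],0],
  [1,[0.92,-0.8,0],0],
  [1,[0.92,-0.8,0],0],
  [1,[0.92,-0.8,0],0],
])

```text
time: 1.6
tool_pos: [0.321, -0.4118, 0.2565]
tool_rot: [-0.0, 0.981, 0.196, 0.0]
contact_force: [-0.3, -1.7, 0.1]
gripper_width: 1.0
grasp_force: 0.0
```

Run:
```python
from h import *
p=snap('wrist','w1.png'); print(p['fx'],p['cx'],p['cy'],'cam',(-np.array(p['R']).T@np.array(p['t'])).round(3));print(np.array(p['R']).round(3))
for o in ['charcoal','jar_small','pan']:
    for d in manip.search_frame(p,o):
        e=d['extent'];print(o,round(d['confidence'],2),np.round(e),ray(p,(e[0]+e[2])/2,(e[1]+e[3])/2,0.01).round(3))
print(manip.state()['tool_pos'],manip.state()['time'])
```

```text
325.67355739186974 322.22257034007094 201.3313659454124 cam [ 0.398 -0.379  0.374]
[[ 0.385 -0.923 -0.001]
 [-0.874 -0.364  0.322]
 [-0.297 -0.123 -0.947]]
jar_small 0.35 [213.  16. 316. 115.] [ 0.398 -0.314  0.01 ]
pan 0.75 [214.  16. 319. 114.] [ 0.399 -0.316  0.01 ]
[ 0.31914472 -0.41560962  0.25647351] 1.8
```

View pics/w1.png

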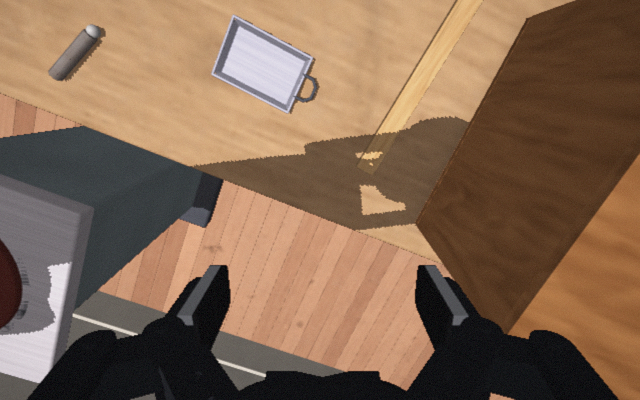

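The pan's rim corners are at (235,15), (314,58), (291,113) and (212,73), with the loop to the lower right.

```bash
cat >> h.py <<'E'
def yaw():
    w,x,y,z=manip.state()['tool_rot']; return np.arctan2(2*(x*y+w*z),1-2*(y*y+z*z))
def rect(p,pts,z):
    W=np.array([ray(p,u,v,z)[:2] for u,v in pts]); s=np.linalg.norm(W-np.roll(W,-1,0),axis=1)
    c=W.mean(0); i=0 if s[0]+s[2]>s[1]+s[3] else 1
    d=(W[(i+1)%4]-W[i])+(W[(i+2)%4]-W[(i+3)%4]); print('c',c.round(4),'sides',s.round(4),'long yaw deg',np.degrees(np.arctan2(d[1],d[0])).round(1)); return c
def plan(x,y,z,yw=None):
    "tool-frame move in units; yw= desired direction (deg) of tool x axis mod 180; pads close along tool y"
    s=manip.state(); a=yaw(); d=np.array([x,y,z])-s['tool_pos']
    sh=np.array([d[0]*np.cos(a)+d[1]*np.sin(a), d[0]*np.sin(a)-d[1]*np.cos(a), -d[2]])/.15
    t=0
    if yw is not None:
        e=(np.radians(yw)-a+np.pi/2)%np.pi-np.pi/2; t=-e/2/np.pi
    print('shift',sh.round(3),'turn',round(t,4),'rows',max(np.linalg.norm(sh)*.15/.0417,abs(t)*360/7.16).round(1),'tcp',s['tool_pos'].round(4),'yaw',np.degrees(a).round(1),'q6',s['joint_pos'][5].round(2),'t',s['time'])
E
python3 - <<'E'
from h import *
p=manip.grab_frame('wrist')
rect(p,[(235,15),(314,58),(291,113),(212,73)],.011)
plan(.42,-.14,.256)
E
```

```text
c [ 0.3953 -0.3179] sides [0.0868 0.06   0.0902 0.0604] long yaw deg -94.2
shift [ 1.319 -1.446  0.002] turn 0 rows 7.0 tcp [ 0.319  -0.4157  0.2564] yaw 22.3 q6 0.12 t 1.85
```

Call:
arm_command([
  [1,[0.66,-0.72,0],0],
  [1,[0.66,-0.72,0],0],
  [1,[0.66,-0.72,0],0],
  [1,[0.66,-0.72,0],0],
])

```text
time: 2.18
tool_pos: [0.3705, -0.2754, 0.2562]
tool_rot: [-0.001, 0.981, 0.194, 0.0]
contact_force: [-0.0, 0.0, 0.3]
gripper_width: 1.002
grasp_force: 0.0
```

Call:
arm_command([
  [1,[0.66,-0.72,0],0],
  [1,[0.66,-0.72,0],0],
  [1,[0.66,-0.72,0],0],
  [1,[0.66,-0.72,0],0],
  [1,[0.66,-0.72,0],0],
  [1,[0.66,-0.72,0],0],
])

```text
time: 2.68
tool_pos: [0.4209, -0.1397, 0.2564]
tool_rot: [0.0, 0.981, 0.194, -0.0]
contact_force: [0.1, -0.9, -0.3]
gripper_width: 1.001
grasp_force: 0.0
```

Run:
```python
from h import *
p=snap('wrist','w2.png'); print(manip.state()['tool_pos'],manip.state()['time'])
```

```text
[ 0.42069394 -0.14043047  0.25633915] 2.7333
```

View pics/w2.png

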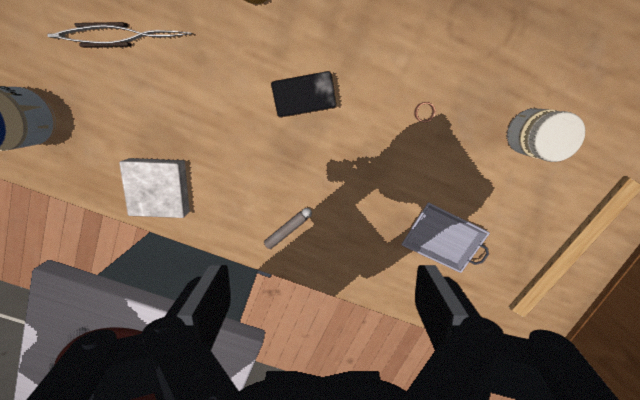

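The charcoal's top corners are about (271,81), (331,71), (337,107) and (277,117). The small jar's lid centre is at (558,135), the pan corners at (428,206), (488,235), (463,271) and (404,240), and the tweezers run from (48,36) to (195,35).

Run:
```python
from h import *
p=manip.grab_frame('wrist')
g=cv2.cvtColor(p['frame'],cv2.COLOR_RGB2GRAY)
m=np.zeros_like(g);m[60:128,260:350]=(g[60:128,260:350]<60)
cs,_=cv2.findContours(cv2.morphologyEx(m,cv2.MORPH_CLOSE,np.ones((9,9))),0,2);c=max(cs,key=cv2.contourArea);print(cv2.minAreaRect(c))
rect(p,cv2.boxPoints(cv2.minAreaRect(c)),.028)
rect(p,[(271,81),(331,71),(337,107),(277,117)],.028)
rect(p,[(428,206),(488,235),(463,271),(404,240)],.011)
print('jar',ray(p,558,135,.056), [ray(p,u,v,.056)[:2].round(3) for u,v in [(532,136),(585,135),(560,110),(556,161)]])
print('tw',ray(p,48,36,.005),ray(p,195,35,.005))
for l in ['jar_small']:
    for d in manip.search_frame(p,l): print(d)
plan(.484,-.0875,.1)
```

```text
((303.2852783203125, 93.44966125488281), (37.016273498535156, 61.346221923828125), 79.99201965332031)
c [ 0.4873 -0.0914] sides [0.0609 0.0352 0.063  0.0356] long yaw deg -58.2
c [ 0.4871 -0.0922] sides [0.0604 0.0348 0.0625 0.0351] long yaw deg -58.7
c [ 0.3963 -0.3135] sides [0.0858 0.0553 0.0896 0.0508] long yaw deg -95.1
jar [ 0.5464455  -0.33364305  0.056     ] [array([ 0.536, -0.311]), array([ 0.556, -0.358]), array([ 0.567, -0.322]), array([ 0.524, -0.347])]
tw [0.43980912 0.17096206 0.005     ] [0.49775161 0.03240304 0.005     ]
{'extent': [503.9, 109.0, 584.6, 162.7], 'confidence': 0.79}
shift [ 0.527 -0.17   1.042] turn 0 rows 4.2 tcp [ 0.4204 -0.141   0.2563] yaw 22.2 q6 0.69 t 2.8333
```

Call:
arm_command([
  [1,[0.53,-0.13,0.9],0.223],
  [1,[0.53,-0.13,0.9],0.223],
  [1,[0.53,-0.13,0.9],0.223],
  [1,[0.53,-0.13,0.9],0.223],
  [1,[0.53,-0.13,0.9],0.223],
  [1,[0.53,-0.13,0.9],0.223],
  [1,[0.53,-0.13,0.9],0.223],
  [1,[0.53,-0.13,0.9],0.223],
  [1,[0.53,-0.13,0.9],0.223],
  [1,[0.53,-0.13,0.9],0.223],
  [1,[0.53,-0.13,0.9],0.223],
  [1,[0.53,-0.13,0.9],0.223],
  [1,[0.53,-0.13,0.9],0.223],
])

```text
time: 3.92
tool_pos: [0.4866, -0.093, 0.1212]
tool_rot: [0.0, 0.874, -0.486, -0.0]
contact_force: [0.6, 0.4, -0.1]
gripper_width: 0.999
grasp_force: 0.0
```

Run:
```python
from h import *
print(manip.tcp_to_tips)
plan(.4872,-.0915,.036,-58.5)
```

```text
0.025
shift [-0.006 -0.009  0.568] turn 0.0011 rows 2.0 tcp [ 0.4866 -0.093   0.1212] yaw -58.1 q6 2.25 t 3.9167
```

Call:
arm_command([
  [1,[-0.006,-0.009,0.4],0.001],
  [1,[-0.006,-0.009,0.568],0.001],
  [1,[-0.006,-0.009,0.568],0.001],
  [-1,[-0.006,-0.009,0.568],0.001],
  [-1,[-0.006,-0.009,0.568],0.001],
  [-1,[-0.006,-0.009,0.568],0.001],
  [-1,[-0.006,-0.009,0.568],0.001],
  [-1,[-0.006,-0.009,0.568],0.001],
  [-1,[-0.006,-0.009,0.568],0.001],
  [-1,[-0.006,-0.009,0.568],0.001],
  [-1,[-0.006,-0.009,0.568],0.001],
  [-1,[-0.006,-0.009,0.568],0.001],
])

```text
time: 4.92
tool_pos: [0.4898, -0.0908, 0.0392]
tool_rot: [-0.0, 0.873, -0.487, 0.003]
contact_force: [-0.2, -0.4, 6.6]
gripper_width: 0.404
grasp_force: 61.4
```

Call:
arm_command([
  [-1,[0,0,-0.3],0],
  [-1,[0,0,-0.8],0],
  [-1,[0,0,-1],0],
  [-1,[0,0,-1],0],
  [-1,[0,0,-1],0],
])

```text
time: 5.33
tool_pos: [0.4915, -0.0912, 0.1953]
tool_rot: [-0.001, 0.873, -0.487, 0.008]
contact_force: [0.4, 0.9, 0.7]
gripper_width: 0.403
grasp_force: 60.6
```

Run:
```python
from h import *
print(manip.state()['gripper_width'])
plan(.40,-.21,.19,-94.5)
```

```text
0.40276124604371405
shift [0.353 0.935 0.035] turn 0.1006 rows 5.1 tcp [ 0.4915 -0.0912  0.1953] yaw -58.3 q6 2.26 t 5.3333
```

Call:
arm_command([
  [-1,[0.353,0.935,0.0],0.1],
  [-1,[0.353,0.935,0.0],0.1],
  [-1,[0.353,0.935,0.0],0.1],
  [-1,[0.353,0.935,0.0],0.1],
  [-1,[0.353,0.935,0.0],0.1],
  [-1,[0.353,0.935,0.0],0.1],
  [-1,[0.353,0.935,0.0],0.1],
  [-1,[0.353,0.935,0.0],0.1],
  [-1,[0.353,0.935,0.0],0.1],
])

```text
time: 6.08
tool_pos: [0.3962, -0.208, 0.186]
tool_rot: [0.0, -0.681, 0.732, 0.0]
contact_force: [0.5, 0.1, -0.2]
gripper_width: 0.402
grasp_force: 60.6
```

Run:
```python
from h import *
p=snap('wrist','w3.png'); s=manip.state();print(s['tool_pos'],s['tool_rot'],s['gripper_width'],s['joint_pos'],s['contact_force'])
```

```text
[ 0.3962689  -0.20801147  0.18606032] [ 9.80932961e-06 -6.81128384e-01  7.32163999e-01  6.15622004e-05] 0.40318033465691105 [-6.49973433e-01 -3.41936018e-01  2.08555366e+00  4.09549639e-05
  1.39809298e+00  2.56380311e+00] [ 0.73949617 -0.05155913 -0.61464315]
```

View pics/w3.png

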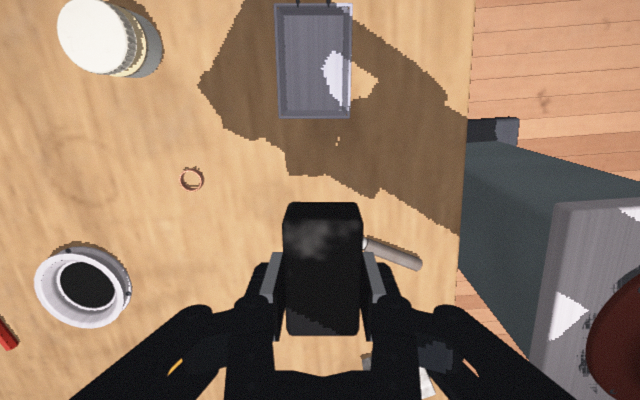

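Pan corners are (276,4), (351,5), (350,118) and (279,118). The held block's lower front edge is at row 203 (columns 285 to 360) and its rear top edge at row 335 (columns 286 to 358), nearly parallel to the pan.

Run:
```python
from h import *
p=manip.grab_frame('wrist')
rect(p,[(276,4),(351,5),(350,118),(279,118)],.011)
zt=.186-.009
f=(ray(p,285,204,zt-.028)+ray(p,360,204,zt-.028))/2; r=(ray(p,286,335,zt)+ray(p,358,335,zt))/2
print('front',f,'rear',r,'len',np.linalg.norm((f-r)[:2]),'centre',(f+r)/2)
print('edges',ray(p,285,204,zt-.028),ray(p,286,335,zt),ray(p,358,335,zt),ray(p,360,204,zt-.028))
print('jar lid',[ray(p,u,v,.056)[:2].round(4) for u,v in [(58,38),(130,38),(94,1),(94,75),(94,38)]])
print('stand rim',[ray(p,u,v,.018)[:2].round(4) for u,v in [(35,288),(127,288),(80,249),(80,328)]])
plan(.396,-.316,.1)
```

```text
c [ 0.3957 -0.3108] sides [0.059  0.0865 0.062  0.0872] long yaw deg 86.0
front [ 0.39433288 -0.23575465  0.149     ] rear [ 0.39865697 -0.17945767  0.177     ] len 0.05646280460026057 centre [ 0.39649492 -0.20760616  0.163     ]
edges [ 0.41314647 -0.23711313  0.149     ] [ 0.41579725 -0.18070903  0.177     ] [ 0.38151668 -0.1782063   0.177     ] [ 0.3755193  -0.23439618  0.149     ]
jar lid [array([ 0.5687, -0.3366]), array([ 0.5195, -0.3331]), array([ 0.5375, -0.3566]), array([ 0.5511, -0.3116]), array([ 0.5441, -0.3349])]
stand rim [array([ 0.6954, -0.1209]), array([ 0.6021, -0.1142]), array([ 0.6361, -0.1608]), array([ 0.6651, -0.0691])]
shift [ 0.718 -0.051  0.573] turn 0 rows 3.3 tcp [ 0.3962 -0.208   0.186 ] yaw -94.2 q6 2.56 t 6.1833
```

Call:
arm_command([
  [-1,[0.25,-0.017,0.2],0],
  [-1,[0.5,-0.034,0.4],0],
  [-1,[0.692,-0.047,0.6],0],
  [-1,[0.692,-0.047,0.65],0],
  [-1,[0.692,-0.047,0.7],0],
  [-1,[0.692,-0.047,0.75],0],
  [-1,[0.692,-0.047,0.8],0],
  [-1,[0.692,-0.047,0.85],0],
  [-1,[0.692,-0.047,0.9],0],
  [-1,[0.692,-0.047,0.93],0],
  [-1,[0.692,-0.047,0.95],0],
  [-1,[0.692,-0.047,0.95],0],
])

```text
time: 7.18
tool_pos: [0.395, -0.3122, 0.0432]
tool_rot: [0.0, -0.68, 0.733, 0.0]
contact_force: [0.2, -0.2, -0.2]
gripper_width: 0.405
grasp_force: 60.6
```

Run:
```python
from h import *
p=snap('wrist','w4.png'); s=manip.state();print(s['tool_pos'],s['contact_force'])
```

```text
[ 0.39516313 -0.31244753  0.04357239] [-0.1549677  0.8917954 -0.7348227]
```

View pics/w4.png

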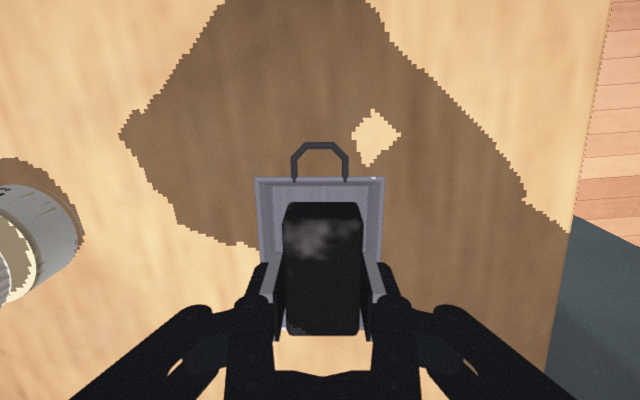

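The block sits over the pan. The front rim is at row 178 and the block's lower front edge at row 203. Checking the margins.

Run:
```python
from h import *
p=manip.grab_frame('wrist')
print('rim front',ray(p,320,178,.011),'L',ray(p,262,240,.011),'R',ray(p,381,240,.011),'rear',ray(p,277,330,.011))
print('block front',ray(p,322,204,.004))
```

```text
rim front [ 0.39328529 -0.35490264  0.011     ] L [ 0.42511047 -0.32474741  0.011     ] R [ 0.36487192 -0.32023147  0.011     ] rear [ 0.4241294  -0.26879739  0.011     ]
block front [ 0.39348512 -0.339336    0.004     ]
```

Call:
arm_command([
  [-1,[0,0,0.01],0],
  [-1,[0,0,0.016],0],
  [-1,[0,0,0.016],0],
  [0.3,[0,0,0.016],0],
  [0.3,[0,0,0.016],0],
  [0.3,[0,0,0.016],0],
  [0.3,[0,0,0.016],0],
  [0.3,[0,0,-0.1],0],
  [0.3,[0,0,-0.4],0],
  [1,[0,0,-0.7],0],
  [1,[0,0,-0.95],0],
  [1,[0,0,-0.95],0],
  [1,[0,0,-0.95],0],
])

```text
time: 8.37
tool_pos: [0.3968, -0.3144, 0.1905]
tool_rot: [0.0, -0.68, 0.733, -0.004]
contact_force: [0.4, -0.2, -0.4]
gripper_width: 1.002
grasp_force: 0.0
```

Run:
```python
from h import *
p=snap('wrist','w5.png')
plan(.545,-.335,.17,30)
for d in manip.search_frame(p,'jar_small'): print(d)
```

```text
shift [ 0.07  -1.004  0.116] turn 0.1547 rows 7.8 tcp [ 0.3956 -0.3132  0.1874] yaw -94.3 q6 2.4 t 8.4167
{'extent': [107.6, 145.9, 193.5, 212.6], 'confidence': 0.88}
```

View pics/w5.png

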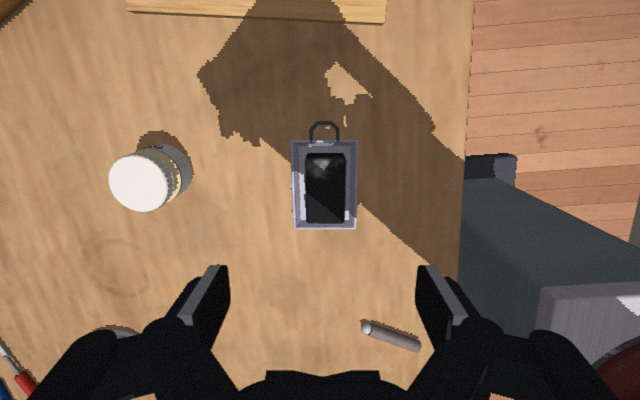

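The charcoal lies flat in the pan. The small jar's lid centre is at (142,181).

Run:
```python
from h import *
p=manip.grab_frame('wrist')
print([ray(p,u,v,.056)[:2].round(4) for u,v in [(142,181),(110,181),(174,181),(142,151),(142,212)]])
plan(.545,-.335,.15,-20)
```

```text
[array([ 0.5346, -0.3375]), array([ 0.5595, -0.3394]), array([ 0.5096, -0.3357]), array([ 0.5286, -0.3608]), array([ 0.5411, -0.312 ])]
shift [ 0.078 -1.013  0.228] turn -0.2064 rows 10.4 tcp [ 0.3944 -0.3119  0.1842] yaw -94.3 q6 2.4 t 8.5167
```

Call:
arm_command([
  [1,[0,-0.5,-0.1],-0.02],
  [1,[-0.1,-0.5,-0.1],-0.206],
  [1,[-0.1,-0.5,-0.1],-0.206],
  [1,[-0.1,-0.5,-0.1],-0.206],
  [1,[-0.1,-0.5,-0.1],-0.206],
  [1,[-0.1,-0.5,-0.1],-0.206],
  [1,[-0.1,-0.5,-0.1],-0.206],
  [1,[-0.1,-0.5,-0.1],-0.206],
  [1,[-0.1,-0.5,-0.1],-0.206],
  [1,[-0.1,-0.5,-0.1],-0.206],
  [1,[-0.1,-0.5,-0.1],-0.206],
  [1,[-0.1,-0.5,-0.1],-0.206],
  [1,[-0.1,-0.5,-0.1],-0.206],
  [1,[-0.1,-0.5,-0.1],-0.206],
  [1,[-0.1,-0.5,-0.1],-0.206],
])

```text
time: 9.77
tool_pos: [0.4708, -0.3031, 0.2003]
tool_rot: [-0.0, 0.985, -0.175, -0.001]
contact_force: [0.1, -0.1, -0.8]
gripper_width: 0.997
grasp_force: 0.0
```

```bash
cat >> h.py <<'E'
def blob(p,mask,ext,z):
    m=np.zeros(mask.shape,np.uint8); l,t,r,b=[int(v) for v in ext]; t=max(t,0);l=max(l,0); m[t:b,l:r]=mask[t:b,l:r]
    cs,_=cv2.findContours(cv2.morphologyEx(m,cv2.MORPH_CLOSE,np.ones((7,7))),0,2); c=cv2.convexHull(max(cs,key=cv2.contourArea))
    W=np.array([ray(p,u,v,z)[:2] for u,v in c[:,0]]).astype(np.float32)
    (cx,cy),rad=cv2.minEnclosingCircle(W); px=proj(p,[cx,cy,z]); print('circle',round(cx,4),round(cy,4),'dia',round(2*rad,4),'px',np.round(px)); return cx,cy
E
python3 - <<'E'
from h import *
import time
p=snap('wrist','w6.png'); h=cv2.cvtColor(p['frame'],cv2.COLOR_RGB2HSV)
for d in manip.search_frame(p,'jar_small')[:2]:
    print(d); e=d['extent']; x=blob(p,((h[...,1]<50)&(h[...,2]>170)).astype(np.uint8),[e[0]-5,e[1]-5,e[2]+5,e[3]+5],.056)
    plan(*x,.15)
E
```

```text
{'extent': [293.0, 58.5, 365.4, 123.8], 'confidence': 0.76}
circle 0.5462 -0.3363 dia 0.0472 px [330.  91.]
shift [0.547 0.034 0.339] turn 0 rows 2.3 tcp [ 0.4709 -0.3033  0.2008] yaw -20.2 q6 1.22 t 9.8667
```

View pics/w6.png

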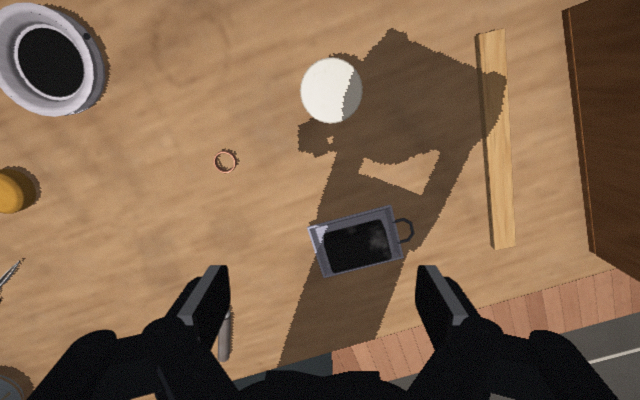

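The lid is at (331,90), directly under the camera, which puts the jar at (0.546,-0.336). I'll grasp it.

Call:
arm_command([
  [1,[0.27,0.017,0.2],0],
  [1,[0.547,0.034,0.3],0],
  [1,[0.547,0.034,0.4],0],
  [1,[0.547,0.034,0.45],0],
  [1,[0.547,0.034,0.6],0],
  [1,[0.547,0.034,0.75],0],
  [1,[0.547,0.034,0.9],0],
  [1,[0.547,0.034,1],0],
  [1,[0.547,0.034,1],0],
  [1,[0.547,0.034,1],0],
  [-1,[0.547,0.034,1],0],
  [-1,[0.547,0.034,1],0],
  [-1,[0.547,0.034,1],0],
  [-1,[0.547,0.034,1],0],
  [-1,[0.547,0.034,1],0],
  [-1,[0.547,0.034,1],0],
  [-1,[0.547,0.034,1],0],
  [-1,[0.547,0.034,1],0],
])

```text
time: 11.37
tool_pos: [0.5476, -0.3374, 0.0536]
tool_rot: [0.001, 0.985, -0.175, 0.002]
contact_force: [0.3, 0.6, 7.0]
gripper_width: 0.564
grasp_force: 62.9
```

Call:
arm_command([
  [-1,[0,0,-0.2],0],
  [-1,[0,0,-0.4],0],
  [-1,[0,0,-0.6],0],
  [-1,[0,0,-0.6],0],
  [-1,[0,0,-0.6],0],
])

```text
time: 11.78
tool_pos: [0.5474, -0.3372, 0.1438]
tool_rot: [0.001, 0.985, -0.175, 0.002]
contact_force: [-0.3, 0.4, -3.0]
gripper_width: 0.559
grasp_force: 62.5
```

Run:
```python
from h import *
s=manip.state();print(s['gripper_width'],s['tool_rot'])
plan(.56,-.08,.16,-20)
```

```text
0.5587103430467822 [ 0.00114298  0.984584   -0.17489548  0.00214584]
shift [-0.512 -1.639 -0.108] turn -0.0004 rows 6.2 tcp [ 0.5474 -0.3372  0.1438] yaw -20.1 q6 1.25 t 11.7833
```

Call:
arm_command([
  [-1,[-0.256,-0.82,-0.1],0],
  [-1,[-0.256,-0.82,-0.1],0],
  [-1,[-0.256,-0.82,-0.1],0],
  [-1,[-0.256,-0.82,-0.1],0],
])

```text
time: 12.12
tool_pos: [0.5515, -0.2017, 0.1538]
tool_rot: [-0.002, 0.985, -0.173, -0.002]
contact_force: [0.2, -0.3, -1.1]
gripper_width: 0.567
grasp_force: 62.8
```

Call:
arm_command([
  [-1,[-0.256,-0.82,0],0],
  [-1,[-0.256,-0.82,0],0],
  [-1,[-0.256,-0.82,0],0],
  [-1,[-0.256,-0.82,0],0],
  [-1,[-0.256,-0.82,0],0],
  [-1,[-0.256,-0.82,0],0],
  [-1,[-0.256,-0.82,0],0],
])

```text
time: 12.7
tool_pos: [0.5585, -0.0801, 0.1551]
tool_rot: [0.0, 0.984, -0.175, -0.001]
contact_force: [-0.6, 0.0, -1.1]
gripper_width: 0.565
grasp_force: 63.1
```

Run:
```python
from h import *
p=snap('wrist','w7.png'); s=manip.state(); print(s['tool_pos'],s['gripper_width'],s['tool_rot'])
g=cv2.cvtColor(p['frame'],cv2.COLOR_RGB2GRAY)
for d in manip.search_frame(p,'stand_small')[:2]:
    print(d); e=d['extent']; W=[ray(p,u,v,.014) for u,v in [(e[0],(e[1]+e[3])/2),(e[2],(e[1]+e[3])/2),((e[0]+e[2])/2,e[1]),((e[0]+e[2])/2,e[3])]]; print(np.round(W,4),np.mean(W,0))
    x=blob(p,(g<70).astype(np.uint8),e,.005)
    plan(*x,.15)
```

```text
[ 0.55862633 -0.08034273  0.15539389] 0.5700203349971852 [ 1.38849097e-04  9.84431160e-01 -1.75769668e-01 -5.44126090e-04]
{'extent': [259.2, 0.2, 383.0, 129.8], 'confidence': 0.58}
[[ 0.6689 -0.0704  0.014 ]
 [ 0.6376 -0.1557  0.014 ]
 [ 0.6922 -0.1274  0.014 ]
 [ 0.6094 -0.0969  0.014 ]] [ 0.65202943 -0.11260268  0.014     ]
circle 0.6532 -0.1129 dia 0.0566 px [321.  66.]
shift [ 0.666 -0.015  0.038] turn 0 rows 2.4 tcp [ 0.5588 -0.0804  0.1556] yaw -20.3 q6 1.65 t 12.8
{'extent': [33.0, 313.2, 75.4, 347.6], 'confidence': 0.27}
[[0.5262 0.2318 0.014 ]
 [0.512  0.1932 0.014 ]
 [0.5361 0.2006 0.014 ]
 [0.5015 0.2249 0.014 ]] [0.51895059 0.21261392 0.014     ]
circle 0.5192 0.2158 dia 0.0214 px [ 58. 325.]
shift [-0.932 -1.761  0.038] turn 0 rows 7.2 tcp [ 0.5588 -0.0804  0.1556] yaw -20.3 q6 1.65 t 12.8
```

View pics/w7.png

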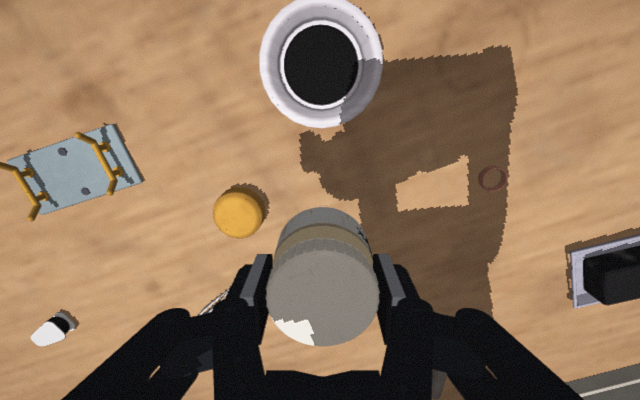

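The stand's disc is at (321,66), giving a centre of (0.653,-0.113). The jar is held upright. I'll carry it over and lower it.

Call:
arm_command([
  [-1,[0.25,-0.005,0],0],
  [-1,[0.5,-0.01,0],0],
  [-1,[0.672,-0.013,0],0],
  [-1,[0.672,-0.013,0],0],
  [-1,[0.672,-0.013,0.1],0],
  [-1,[0.672,-0.013,0.2],0],
  [-1,[0.672,-0.013,0.3],0],
  [-1,[0.672,-0.013,0.4],0],
  [-1,[0.672,-0.013,0.5],0],
  [-1,[0.672,-0.013,0.58],0],
  [-1,[0.672,-0.013,0.62],0],
  [-1,[0.672,-0.013,0.64],0],
  [-1,[0.672,-0.013,0.64],0],
])

```text
time: 13.88
tool_pos: [0.6542, -0.1118, 0.0598]
tool_rot: [-0.0, 0.985, -0.175, -0.0]
contact_force: [0.3, -0.6, -2.1]
gripper_width: 0.57
grasp_force: 63.4
```

Run:
```python
from h import *
p=snap('wrist','w8.png'); s=manip.state(); print(s['tool_pos'],s['contact_force'],s['time'])
p=snap('side','s8.png'); cv2.imwrite('pics/s8c.png',cv2.resize(cv2.imread('pics/s8.png')[120:230,220:360],None,fx=4,fy=4))
```

```text
[ 0.65476356 -0.11193234  0.06050317] [ 0.93189069  1.1732848  -1.66232823] 13.9333
```

View pics/w8.png

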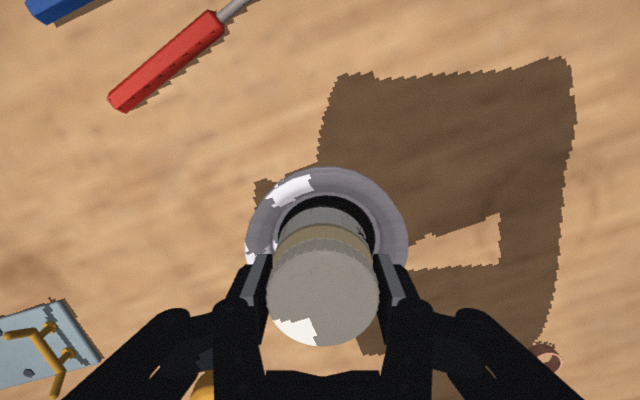

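The jar is centred in the well. I'll settle it and release.

Call:
arm_command([
  [-1,[0,0,0.01],0],
  [-1,[0,0,0.02],0],
  [-1,[0,0,0.025],0],
  [-1,[0,0,0.025],0],
])

```text
time: 14.32
tool_pos: [0.6552, -0.1121, 0.0586]
tool_rot: [0.0, 0.985, -0.175, 0.001]
contact_force: [-3.7, 1.3, 5.7]
gripper_width: 0.562
grasp_force: 63.9
```

Call:
arm_command([
  [0.4,[0,0,0],0],
  [0.5,[0,0,0],0],
  [0.6,[0,0,0],0],
  [0.8,[0,0,0],0],
  [1,[0,0,0],0],
  [1,[0,0,0],0],
  [1,[0,0,-0.2],0],
  [1,[0,0,-0.4],0],
  [1,[0,0,-0.7],0],
  [1,[0,0,-1],0],
  [1,[0,0,-1],0],
  [1,[0,0,-1],0],
  [1,[0,0,-1],0],
])

```text
time: 15.4
tool_pos: [0.6544, -0.1119, 0.2067]
tool_rot: [0.0, 0.985, -0.175, 0.0]
contact_force: [-0.5, 0.2, -1.1]
gripper_width: 0.996
grasp_force: 0.0
```

Run:
```python
from h import *
p=snap('side','s9.png'); cv2.imwrite('pics/s9c.png',cv2.resize(cv2.imread('pics/s9.png')[130:290,220:400],None,fx=3.5,fy=3.5))
plan(.36,.24,.23,60)
```

```text
shift [-2.644 -1.527 -0.169] turn -0.2226 rows 11.2 tcp [ 0.6535 -0.1117  0.2046] yaw -20.1 q6 1.64 t 15.45
```

View pics/s9c.png

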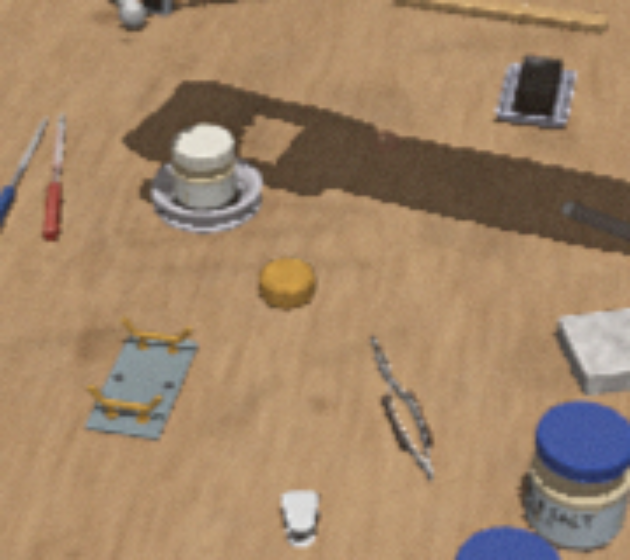

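The small jar stands in its holder, and the charcoal is in the pan. Next is the large jar.

Call:
arm_command([
  [1,[-0.865,-0.433,0],0],
  [1,[-0.865,-0.433,0],0],
  [1,[-0.865,-0.433,0],0],
  [1,[-0.865,-0.433,0],0],
])

```text
time: 15.78
tool_pos: [0.5505, -0.0035, 0.2021]
tool_rot: [-0.0, 0.985, -0.174, -0.004]
contact_force: [0.5, 0.2, 0.2]
gripper_width: 1.001
grasp_force: 0.0
```

Call:
arm_command([
  [1,[-0.865,-0.433,0],0],
  [1,[-0.865,-0.433,0],0],
  [1,[-0.865,-0.433,0],0],
  [1,[-0.865,-0.433,0],0],
])

```text
time: 16.12
tool_pos: [0.4511, 0.1016, 0.2027]
tool_rot: [0.0, 0.985, -0.174, -0.003]
contact_force: [-0.4, -0.2, -0.5]
gripper_width: 0.997
grasp_force: 0.0
```

Call:
arm_command([
  [1,[-0.865,-0.433,0],-0.25],
  [1,[-0.865,-0.433,0],-0.25],
  [1,[-0.865,-0.433,0],-0.25],
  [1,[-0.865,-0.433,0],-0.25],
  [1,[-0.865,-0.433,0],-0.25],
  [1,[-0.865,-0.433,0],-0.25],
  [1,[-0.865,-0.433,0],-0.25],
  [1,[-0.865,-0.433,0],-0.25],
  [1,[-0.865,-0.433,0],-0.25],
  [1,[-0.865,-0.433,0],-0.25],
  [1,[-0.865,-0.433,0],-0.25],
  [1,[-0.865,-0.433,0],-0.25],
  [1,[-0.865,-0.433,0],-0.25],
  [1,[-0.865,-0.433,0],-0.25],
  [1,[-0.865,-0.433,0],-0.25],
  [1,[-0.865,-0.433,0],-0.25],
])

```text
time: 17.45
tool_pos: [0.3553, 0.2049, 0.2049]
tool_rot: [-0.0, 0.82, 0.572, -0.001]
contact_force: [0.3, 1.2, 0.5]
gripper_width: 0.999
grasp_force: 0.0
```

Run:
```python
from h import *
p=snap('wrist','w10.png'); h=cv2.cvtColor(p['frame'],cv2.COLOR_RGB2HSV)
print(manip.state()['joint_pos'].round(2))
for d in manip.search_frame(p,'jar_large')+manip.search_frame(p,'stand_large'): print(d)
for d in manip.search_frame(p,'jar_large')[:2]:
    e=d['extent']; x=blob(p,((h[...,1]>120)&(abs(h[...,0].astype(int)-112)<14)).astype(np.uint8),[e[0]-5,e[1]-5,e[2]+5,e[3]+5],.074)
    plan(*x,.15)
```

```text
[ 0.34 -0.47  2.14  0.    1.47  0.69]
{'extent': [278.7, 27.7, 366.3, 115.1], 'confidence': 0.97}
{'extent': [288.9, 169.5, 361.0, 253.5], 'confidence': 0.66}
{'extent': [437.5, 1.8, 520.8, 20.9], 'confidence': 0.62}
circle 0.3878 0.2963 dia 0.0594 px [321.  71.]
shift [ 0.644 -0.01   0.374] turn 0 rows 2.7 tcp [0.3558 0.2051 0.2061] yaw 69.8 q6 0.69 t 17.65
circle 0.3493 0.1876 dia 0.0617 px [323. 221.]
shift [-0.124 -0.001  0.374] turn 0 rows 1.4 tcp [0.3558 0.2051 0.2061] yaw 69.8 q6 0.69 t 17.65
```

View pics/w10.png

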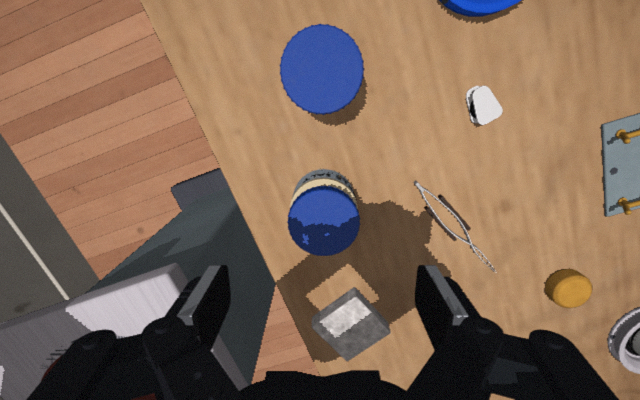

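The target jar's lid is at (321,71), at (0.388,0.296) and 0.49 m from the base. The look-alike is at (323,221), 0.40 m away. I'll grasp the far one.

Call:
arm_command([
  [1,[0.25,0,0],0],
  [1,[0.5,-0.005,0.1],0],
  [1,[0.644,-0.01,0.3],0],
  [1,[0.644,-0.01,0.3],0],
  [1,[0.644,-0.01,0.3],0],
  [1,[0.644,-0.01,0.3],0],
])

```text
time: 18.15
tool_pos: [0.3878, 0.2961, 0.1616]
tool_rot: [0.0, 0.82, 0.573, -0.0]
contact_force: [-0.1, -0.4, 0.1]
gripper_width: 0.998
grasp_force: 0.0
```

Call:
arm_command([
  [1,[0,0,0.2],0],
  [1,[0,0,0.4],0],
  [1,[0,0,0.6],0],
  [1,[0,0,0.72],0],
  [1,[0,0,0.75],0],
  [1,[0,0,0.75],0],
  [-1,[0,0,0.75],0],
  [-1,[0,0,0.75],0],
  [-1,[0,0,0.75],0],
  [-1,[0,0,0.75],0],
  [-1,[0,0,0.75],0],
  [-1,[0,0,0.75],0],
  [-1,[0,0,0.75],0],
  [-1,[0,0,0.75],0],
])

```text
time: 19.32
tool_pos: [0.3899, 0.2973, 0.0519]
tool_rot: [0.0, 0.82, 0.573, 0.003]
contact_force: [-0.3, -1.1, 7.5]
gripper_width: 0.715
grasp_force: 65.3
```

Call:
arm_command([
  [-1,[0,0,-0.15],0],
  [-1,[0,0,-0.35],0],
  [-1,[0,0,-0.6],0],
  [-1,[0,0,-0.75],0],
  [-1,[0,0,-0.75],0],
  [-1,[0,0,-0.75],0],
])

```text
time: 19.82
tool_pos: [0.3889, 0.2969, 0.1637]
tool_rot: [0.0, 0.82, 0.573, 0.002]
contact_force: [-0.2, -0.2, -1.6]
gripper_width: 0.715
grasp_force: 65.5
```

Run:
```python
from h import *
p=manip.grab_frame('top')
for d in manip.search_frame(p,'stand_large')[:2]: e=d['extent'];print(d,ray(p,(e[0]+e[2])/2,(e[1]+e[3])/2,.01))
plan(.475,.24,.16,20)
```

```text
{'extent': [196.5, 176.7, 228.1, 211.9], 'confidence': 0.76} [0.54272017 0.34309534 0.01      ]
shift [-0.148  0.679  0.001] turn 0.1385 rows 7.0 tcp [0.387  0.2959 0.1602] yaw 69.9 q6 0.85 t 19.9167
```

Call:
arm_command([
  [-1,[0.02,0.25,0],0],
  [-1,[0.03,0.5,0],0],
  [-1,[0.049,0.75,0],0],
  [-1,[0.049,0.87,0],0],
  [-1,[0.049,0.87,0],0],
  [-1,[0.049,0.87,0],0],
  [-1,[0.049,0.87,0],0],
])

```text
time: 20.5
tool_pos: [0.5112, 0.2581, 0.1592]
tool_rot: [-0.001, 0.82, 0.573, -0.002]
contact_force: [-0.1, -0.0, -1.4]
gripper_width: 0.713
grasp_force: 65.8
```

Run:
```python
from h import *
p=snap('wrist','w11.png'); s=manip.state(); print(s['tool_pos'],s['gripper_width'])
h=cv2.cvtColor(p['frame'],cv2.COLOR_RGB2HSV)
g=cv2.cvtColor(p['frame'],cv2.COLOR_RGB2GRAY)
for d in manip.search_frame(p,'stand_large')[:1]:
    print(d); e=d['extent']; W=[ray(p,u,v,.014) for u,v in [(e[0],(e[1]+e[3])/2),(e[2],(e[1]+e[3])/2),((e[0]+e[2])/2,e[1]),((e[0]+e[2])/2,e[3])]]; print(np.round(W,4),np.mean(W,0))
    x=blob(p,((h[...,2]<70)&(h[...,1]<120)).astype(np.uint8),e,.005)
    plan(*x,.15)
```

```text
[0.51115874 0.25831582 0.15967795] 0.7115137134166889
{'extent': [263.2, 4.1, 397.7, 150.8], 'confidence': 0.64}
[[0.5008 0.361  0.014 ]
 [0.596  0.3261 0.014 ]
 [0.5647 0.3891 0.014 ]
 [0.5298 0.2912 0.014 ]] [0.5478266 0.3418448 0.014    ]
circle 0.5471 0.3424 dia 0.0677 px [329.  80.]
shift [0.607 0.032 0.068] turn 0 rows 2.2 tcp [0.5113 0.2585 0.1602] yaw 69.9 q6 0.69 t 20.6
```

View pics/w11.png

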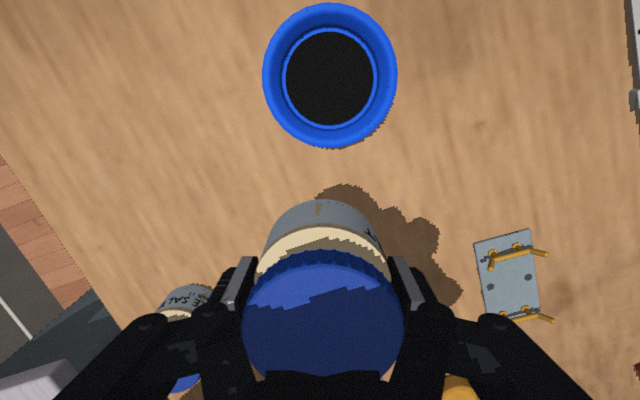

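The stand's disc is at (329,80), giving a centre of (0.547,0.342). I'll place the jar.

Call:
arm_command([
  [-1,[0.25,0.015,0],0],
  [-1,[0.45,0.03,0],0],
  [-1,[0.614,0.039,0],0],
  [-1,[0.614,0.039,0],0],
  [-1,[0.614,0.039,0.1],0],
  [-1,[0.614,0.039,0.2],0],
  [-1,[0.614,0.039,0.3],0],
  [-1,[0.614,0.039,0.4],0],
  [-1,[0.614,0.039,0.5],0],
  [-1,[0.614,0.039,0.6],0],
  [-1,[0.614,0.039,0.65],0],
  [-1,[0.614,0.039,0.675],0],
  [-1,[0.614,0.039,0.675],0],
])

```text
time: 21.68
tool_pos: [0.5495, 0.3423, 0.0587]
tool_rot: [-0.0, 0.82, 0.572, -0.001]
contact_force: [0.0, 0.0, -1.5]
gripper_width: 0.719
grasp_force: 65.8
```

Run:
```python
from h import *
p=snap('wrist','w12.png'); s=manip.state(); print(s['tool_pos'],s['contact_force'],s['time'])
```

```text
[0.5501451  0.34267314 0.05990655] [ 0.12253826  0.34465197 -1.6024558 ] 21.7333
```

View pics/w12.png

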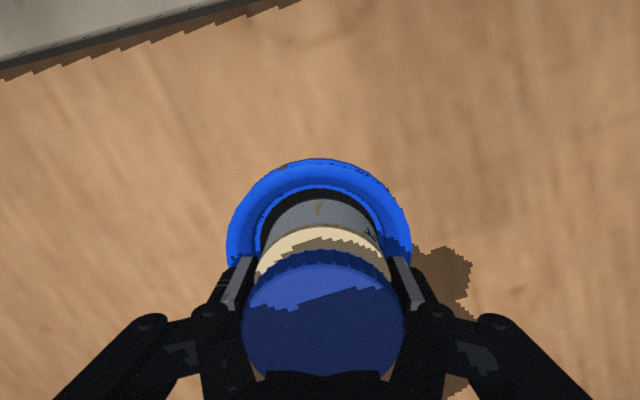

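The jar is inside the well. I'll settle it and release.

Call:
arm_command([
  [-1,[0,0,0.01],0],
  [-1,[0,0,0.02],0],
  [-1,[0,0,0.024],0],
  [-1,[0,0,0.024],0],
])

```text
time: 22.07
tool_pos: [0.5504, 0.3429, 0.0571]
tool_rot: [0.0, 0.82, 0.573, 0.001]
contact_force: [-0.7, -0.3, -0.6]
gripper_width: 0.716
grasp_force: 65.8
```

Call:
arm_command([
  [0.6,[0,0,0],0],
  [0.7,[0,0,0],0],
  [0.8,[0,0,0],0],
  [1,[0,0,0],0],
  [1,[0,0,0],0],
  [1,[0,0,0],0],
  [1,[0,0,-0.15],0],
  [1,[0,0,-0.35],0],
  [1,[0,0,-0.6],0],
  [1,[0,0,-0.8],0],
  [1,[0,0,-1],0],
  [1,[0,0,-1],0],
  [1,[0,0,-1],0],
])

```text
time: 23.15
tool_pos: [0.5514, 0.3434, 0.2099]
tool_rot: [0.0, 0.82, 0.573, 0.003]
contact_force: [-0.1, -0.6, -1.1]
gripper_width: 1.0
grasp_force: 0.0
```

Run:
```python
from h import *
p=snap('wrist','w13.png')
plan(.40,.15,.205,20)
```

```text
shift [-1.552 -0.497  0.014] turn 0.1385 rows 7.0 tcp [0.5502 0.3428 0.2071] yaw 69.9 q6 0.79 t 23.2
```

Call:
arm_command([
  [1,[-0.7,0.143,0],0],
  [1,[-0.7,0.143,0],0],
  [1,[-0.7,0.143,0],0],
])

```text
time: 23.45
tool_pos: [0.532, 0.234, 0.2032]
tool_rot: [-0.0, 0.82, 0.572, -0.003]
contact_force: [0.4, -0.3, -0.3]
gripper_width: 1.0
grasp_force: 0.0
```

Call:
arm_command([
  [1,[-0.7,0.143,0],0],
  [1,[-0.7,0.143,0],0],
  [1,[-0.7,0.143,0],0],
])

```text
time: 23.7
tool_pos: [0.5159, 0.1278, 0.2035]
tool_rot: [-0.001, 0.82, 0.572, -0.002]
contact_force: [0.3, -0.2, -0.5]
gripper_width: 1.003
grasp_force: 0.0
```

Call:
arm_command([
  [1,[-0.7,0.143,0],-0.119],
  [1,[-0.7,0.143,0],-0.119],
  [1,[-0.7,0.143,0],-0.119],
  [1,[-0.7,0.143,0],-0.119],
  [1,[-0.7,0.143,0],-0.119],
  [1,[-0.7,0.143,0],-0.119],
  [1,[-0.7,0.143,0],-0.119],
  [1,[-0.7,0.143,0],-0.119],
  [1,[-0.7,0.143,0],-0.119],
])

```text
time: 24.45
tool_pos: [0.501, 0.0249, 0.2045]
tool_rot: [-0.002, 0.555, 0.832, -0.001]
contact_force: [0.6, -0.4, -0.3]
gripper_width: 1.0
grasp_force: 0.0
```

Run:
```python
from h import *
p=snap('wrist','w14.png'); np.savez('w14.npz',**{k:p[k] for k in ['fx','fy','cx','cy','R','t']}); plan(.469,.102,.1)
print(manip.state()['joint_pos'].round(2))
for d in manip.search_frame(p,'cross_tweezers')+manip.search_frame(p,'rest'): print(d)
```

```text
shift [ 0.557 -0.     0.699] turn 0 rows 3.2 tcp [0.5012 0.0249 0.2049] yaw 112.6 q6 -0.49 t 24.5
[-0.1  -0.21  1.95  0.    1.41 -0.49]
{'extent': [310.3, 0.0, 338.3, 120.5], 'confidence': 0.87}
{'extent': [446.3, 96.7, 555.8, 211.2], 'confidence': 0.8}
```

View pics/w14.png

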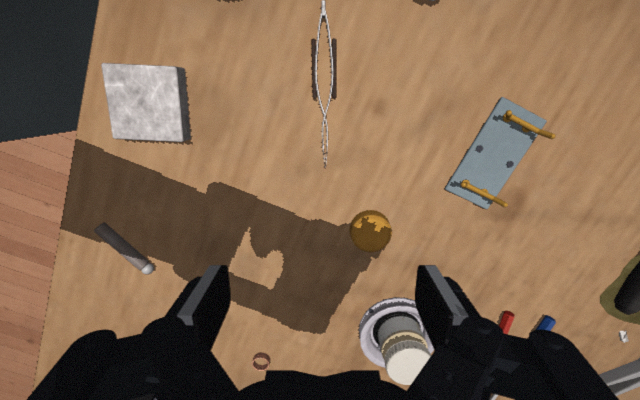

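The tweezers run vertically at column 324, with the lower tip at (325,166), the grips over rows 38 to 100 and the upper end near row 0. The rest's plate corners are about (502,97), (547,117), (489,208) and (446,187). By my count I've now viewed 15 pictures, one over the limit of 14, so I'll use numbers only from here.

```bash
python3 - <<'E'
from h import *
im=cv2.imread('pics/w14.png'); d=np.load('w14.npz'); p={k:d[k] for k in d}
h=cv2.cvtColor(im,cv2.COLOR_BGR2HSV)
print('plate px',h[150,480],h[150,520],'wood',h[150,400])
m=np.zeros(h.shape[:2],np.uint8); sub=h[85:225,435:570].astype(int)
m[85:225,435:570]=((sub[...,0]>60)&(sub[...,0]<125)&(sub[...,1]>15))
m=cv2.morphologyEx(m,cv2.MORPH_OPEN,np.ones((3,3)))
cs,_=cv2.findContours(cv2.morphologyEx(m,cv2.MORPH_CLOSE,np.ones((15,15))),0,2);c=max(cs,key=cv2.contourArea)
W=np.array([ray(p,u,v,.004)[:2] for u,v in c[:,0]]).astype(np.float32); print('plate world rect',cv2.minAreaRect(W)); 
rect(p,[(502,97),(547,117),(489,208),(446,187)],.004)
# brass
b=np.zeros_like(m); b[85:225,435:570]=((sub[...,0]>12)&(sub[...,0]<28)&(sub[...,1]>170))
cs,_=cv2.findContours(b,0,2)
for q in sorted(cs,key=cv2.contourArea)[-3:]: print('brass',cv2.contourArea(q),np.round(cv2.minAreaRect(q)[0]),cv2.boundingRect(q))
# tweezers
for a,bb in [((323,0),(325,166)),((323,10),(325,160))]:
    A=ray(p,*a,.005);B=ray(p,*bb,.003);print('tw',A,B,np.linalg.norm(A-B),np.degrees(np.arctan2(A[1]-B[1],A[0]-B[0])))
u=(A-B)/np.linalg.norm(A-B);print('centre from tip',ray(p,325,167,.003)+.072*u)
# grips
g=h[...,2];print([ (r, np.where(g[r,300:350]<70)[0]+300) for r in (45,60,69,80,92)])
E
python3 - <<'E'
from h import *
p=manip.grab_frame('side')
for o in ['cross_tweezers','rest','jar_large','jar_small','wax','loupe']:
    for d in manip.search_frame(p,o)[:2]:
        e=d['extent'];print(o,d, ray(p,(e[0]+e[2])/2,(e[1]+e[3])/2,.005).round(3))
E
```

```text
plate px [110  29  78] [103  33 145] wood [ 15 106 175]
plate world rect ((0.6468726992607117, 0.11165892332792282), (0.09843625873327255, 0.05132889747619629), 87.3445816040039)
c [0.6477 0.1133] sides [0.0491 0.0998 0.0523 0.0963] long yaw deg -91.8
brass 128.0 [484. 193.] (461, 181, 46, 25)
brass 193.5 [528. 127.] (504, 111, 50, 27)
tw [0.44096435 0.17021319 0.005     ] [0.4984946  0.03794334 0.003     ] 0.14425339981496565 113.50644143741695
tw [0.44385883 0.16329882 0.005     ] [0.49614392 0.04352791 0.003     ] 0.13070118839749606 113.58331284368047
centre from tip [0.47008657 0.10298485 0.00410175]
[(45, array([312, 314, 332])), (60, array([312, 313, 334, 335])), (69, array([312])), (80, array([313, 334])), (92, array([313, 315, 316, 332, 333, 334]))]
cross_tweezers {'extent': [331.0, 230.1, 347.7, 267.5], 'confidence': 0.64} [0.454 0.115 0.005]
rest {'extent': [247.6, 222.7, 276.3, 256.0], 'confidence': 0.79} [0.643 0.113 0.005]
jar_large {'extent': [265.3, 287.7, 292.8, 338.0], 'confidence': 0.9} [0.554 0.32  0.005]
jar_large {'extent': [370.9, 242.7, 402.5, 285.0], 'confidence': 0.86} [0.342 0.147 0.005]
jar_small {'extent': [267.8, 165.3, 285.5, 188.6], 'confidence': 0.67} [ 0.668 -0.155  0.005]
wax {'extent': [293.6, 202.6, 311.7, 219.1], 'confidence': 0.69} [ 0.565 -0.012  0.005]
loupe {'extent': [300.9, 270.2, 310.2, 288.5], 'confidence': 0.57} [0.517 0.223 0.005]
```

Call:
arm_command([
  [1,[0.25,0,0.2],0],
  [1,[0.5,0.005,0.4],-0.0025],
  [1,[0.568,0.009,0.6],-0.0025],
  [1,[0.568,0.009,0.6],-0.0025],
  [1,[0.568,0.009,0.6],-0.0025],
  [1,[0.568,0.009,0.6],-0.0025],
  [1,[0.568,0.009,0.6],-0.0025],
])

```text
time: 25.53
tool_pos: [0.4724, 0.1034, 0.119]
tool_rot: [0.002, 0.548, 0.836, 0.001]
contact_force: [0.6, -0.1, 0.2]
gripper_width: 1.0
grasp_force: 0.0
```

Run:
```python
from h import *
p=snap('wrist','w15.png'); s=manip.state()
h=cv2.cvtColor(p['frame'],cv2.COLOR_RGB2HSV)
# tweezers front end seen ahead of tool: expected pixels for ends & grips
c=np.array([.4697,.1041,.005]);a=np.radians(113.5);u=np.array([np.cos(a),np.sin(a),0])
for k in (.072,.05,.03,0,-.03): print(k,np.round(proj(p,c+k*u)))
g=cv2.cvtColor(p['frame'],cv2.COLOR_RGB2GRAY).astype(int)
for k in (.075,.07,.06,.05,.04,.03,.02):
    x,y=proj(p,c+k*u); x,y=int(x),int(y)
    if 0<=y<400: 
        d=np.abs(p['frame'][y,x-40:x+41].astype(int)-np.median(p['frame'][y,x-40:x+41],axis=0)).sum(1); i=np.where(d>70)[0]-40; print(k,(x,y),i.min() if len(i) else None,i.max() if len(i) else None)
plan(.4697,.1041,.0275,113.5)
print(manip.search_frame(p,'cross_tweezers'))
```

```text
0.072 [317. 106.]
0.05 [318. 138.]
0.03 [318. 166.]
0 [318. 205.]
-0.03 [318. 241.]
0.075 (317, 101) None None
0.07 (317, 108) -1 2
0.06 (317, 123) -2 3
0.05 (317, 138) -5 7
0.04 (317, 152) -15 16
0.03 (317, 166) -15 16
0.02 (317, 179) -15 16
shift [ 0.012 -0.015  0.611] turn 0.0001 rows 2.2 tcp [0.4725 0.1033 0.1191] yaw 113.5 q6 -0.35 t 25.5833
[{'extent': [303.3, 103.9, 335.1, 241.8], 'confidence': 0.92}]
```

Call:
arm_command([
  [1,[0.012,-0.015,0.2],0],
  [1,[0.012,-0.015,0.4],0],
  [1,[0.012,-0.015,0.55],0],
  [1,[0.012,-0.015,0.611],0],
  [1,[0.012,-0.015,0.611],0],
  [0.5,[0.012,-0.015,0.611],0],
  [0,[0.012,-0.015,0.611],0],
  [-0.3,[0.012,-0.015,0.611],0],
  [-1,[0.012,-0.015,0.611],0],
  [-1,[0.012,-0.015,0.611],0],
  [-1,[0.012,-0.015,0.611],0],
  [-1,[0.012,-0.015,0.611],0],
  [-1,[0.012,-0.015,0.611],0],
  [-1,[0.012,-0.015,0.611],0],
])

```text
time: 26.8
tool_pos: [0.4683, 0.1048, 0.0259]
tool_rot: [0.001, 0.548, 0.837, 0.0]
contact_force: [-2.2, -0.6, 6.4]
gripper_width: 0.154
grasp_force: 58.6
```

Call:
arm_command([
  [-1,[0,0,-0.2],0],
  [-1,[0,0,-0.4],0],
  [-1,[0,0,-0.6],0],
  [-1,[0,0,-0.8],0],
  [-1,[0,0,-0.8],0],
  [-1,[0,0,-0.8],0],
  [-1,[0,0,-0.8],0],
])

```text
time: 27.38
tool_pos: [0.467, 0.1047, 0.1441]
tool_rot: [-0.0, 0.548, 0.837, -0.0]
contact_force: [-1.0, -0.1, -0.4]
gripper_width: 0.153
grasp_force: 58.9
```

Run:
```python
from h import *
s=manip.state(); print(s['gripper_width'],s['grasp_force'])
plan(.651,.022,.15,87.8)
```

```text
0.15311926176356175 58.89053935948766
shift [-0.996  0.903 -0.039] turn 0.0717 rows 4.8 tcp [0.467  0.1047 0.1441] yaw 113.6 q6 -0.35 t 27.3833
```

Call:
arm_command([
  [-1,[-0.996,0.903,0],0.072],
  [-1,[-0.996,0.903,0],0.072],
  [-1,[-0.996,0.903,0],0.072],
  [-1,[-0.996,0.903,0],0.072],
  [-1,[-0.996,0.903,0],0.072],
  [-1,[-0.996,0.903,0],0.072],
  [-1,[-0.996,0.903,0],0.072],
  [-1,[-0.996,0.903,0],0.072],
  [-1,[-0.996,0.903,0],0.072],
])

```text
time: 28.13
tool_pos: [0.6499, 0.0226, 0.1432]
tool_rot: [-0.001, 0.721, 0.693, -0.001]
contact_force: [-0.9, 0.2, -0.0]
gripper_width: 0.154
grasp_force: 58.9
```

Run:
```python
from h import *
p=snap('wrist','w16.png'); s=manip.state(); print(s['tool_pos'],s['gripper_width'])
print(manip.search_frame(p,'rest'),manip.search_frame(p,'cross_tweezers'))
h=cv2.cvtColor(p['frame'],cv2.COLOR_RGB2HSV).astype(int)
ps=np.array([proj(p,[.647+dx,.112+dy,.004]) for dx in(-.035,.035) for dy in(-.06,.06)])
l,t=np.maximum(ps.min(0),0).astype(int); r,b=ps.max(0).astype(int); print('roi',l,t,r,b)
def roi(c):
    m=np.zeros(h.shape[:2],np.uint8); m[t:b,l:r]=c[t:b,l:r]; return m
m=roi((h[...,0]>60)&(h[...,0]<125)&(h[...,1]>15)&(h[...,2]>50)); m=cv2.morphologyEx(m,cv2.MORPH_OPEN,np.ones((3,3)))
cs,_=cv2.findContours(cv2.morphologyEx(m,cv2.MORPH_CLOSE,np.ones((15,15))),0,2);c=max(cs,key=cv2.contourArea)
W=np.array([ray(p,u,v,.004)[:2] for u,v in c[:,0]]).astype(np.float32); print('plate',cv2.minAreaRect(W))
bm=roi((h[...,0]>12)&(h[...,0]<28)&(h[...,1]>170))
cs,_=cv2.findContours(bm,0,2)
for q in sorted(cs,key=cv2.contourArea)[-6:]: print('brass',cv2.contourArea(q),cv2.boundingRect(q),[ray(p,*cv2.minAreaRect(q)[0],z)[:2].round(4) for z in (.0175,.028)])
# held tweezers ahead of tool
a=yaw();u=np.array([np.cos(a),np.sin(a),0]);c0=s['tool_pos']-[0,0,.021]
for k in (.08,.075,.07,.06,.05,.04,.035,.03):
    x,y=np.array(proj(p,c0+k*u)).astype(int); row=p['frame'][y,x-30:x+31].astype(int); d=np.abs(row-np.median(row,axis=0)).sum(1); i=np.where(d>80)[0]-30; print(k,(x,y),i)
```

```text
[0.65005651 0.02271453 0.14391499] 0.15105414055764324
[{'extent': [274.5, 6.5, 355.6, 156.4], 'confidence': 0.67}] [{'extent': [299.5, 123.2, 348.6, 360.5], 'confidence': 0.92}]
roi 258 0 361 164
plate ((0.6482462882995605, 0.11133269965648651), (0.09834300726652145, 0.050901420414447784), 87.47111511230469)
brass 83.5 (327, 129, 24, 11) [array([0.6639, 0.0758]), array([0.6635, 0.0771])]
brass 131.0 (280, 129, 37, 11) [array([0.6339, 0.0773]), array([0.6348, 0.0785])]
brass 453.0 (275, 20, 79, 16) [array([0.6491, 0.1465]), array([0.6493, 0.1448])]
0.08 (np.int64(321), np.int64(100)) [29 30]
0.075 (np.int64(321), np.int64(113)) [29 30]
0.07 (np.int64(321), np.int64(125)) [-2 -1  0  1  2  3  4  5 28 29 30]
0.06 (np.int64(321), np.int64(149)) [-3 -2 -1  0  1  2  3  4  5 15 16 28 29 30]
0.05 (np.int64(321), np.int64(172)) [-8 -7  9 10 11 12 13 18 19 20]
0.04 (np.int64(321), np.int64(194)) [-23 -22 -21 -20 -19 -18 -17 -16 -15 -12 -11 -10   3   4   5   6   7   8
   9  11  12  13  14  17  18  19  20  21  22  23  24  25  26  27  28]
0.035 (np.int64(321), np.int64(205)) [-23 -22 -21 -20 -19 -18 -17 -16 -15 -14 -13 -12 -11   1   2   3   4   5
   6  13  14  15  17  18  19  20  21  22  23  24  25  26  27]
0.03 (np.int64(321), np.int64(215)) [-23 -22 -21 -20 -19 -18 -17 -16 -15 -13 -12   2   3   4   5   6   7  14
  15  16  17  18  19  20  21  22  23  24  25  26  27  28]
```

Run:
```python
from h import *
plan(.6485,.1113,.0455,87.5)
```

```text
shift [ 0.59  -0.037  0.662] turn 0.0006 rows 3.2 tcp [0.6505 0.0226 0.1448] yaw 87.7 q6 -0.04 t 28.2833
```

Call:
arm_command([
  [-1,[0.25,-0.015,0],0],
  [-1,[0.45,-0.03,0],0],
  [-1,[0.59,-0.037,0.1],0],
  [-1,[0.59,-0.037,0.2],0],
  [-1,[0.59,-0.037,0.3],0],
  [-1,[0.59,-0.037,0.4],0],
  [-1,[0.59,-0.037,0.5],0],
  [-1,[0.59,-0.037,0.58],0],
  [-1,[0.59,-0.037,0.63],0],
  [-1,[0.59,-0.037,0.655],0],
  [-1,[0.59,-0.037,0.655],0],
  [-1,[0.59,-0.037,0.655],0],
])

```text
time: 29.28
tool_pos: [0.65, 0.1104, 0.0469]
tool_rot: [0.0, 0.721, 0.692, 0.0]
contact_force: [-0.5, 0.4, -0.0]
gripper_width: 0.154
grasp_force: 58.9
```

Run:
```python
from h import *
p=snap('wrist','w17.png'); s=manip.state(); print(s['contact_force'],s['gripper_width'])
plan(.6485,.1113,.044,87.5)
h=cv2.cvtColor(p['frame'],cv2.COLOR_RGB2HSV).astype(int)
bm=((h[...,0]>12)&(h[...,0]<28)&(h[...,1]>170)).astype(np.uint8)
a=np.array(proj(p,[.6485,.147,.02])).astype(int);print('far cradle expected',a)
m=np.zeros_like(bm);m[a[1]-30:a[1]+25,a[0]-90:a[0]+90]=bm[a[1]-30:a[1]+25,a[0]-90:a[0]+90];xs=np.where(m.any(0))[0];ys=np.where(m.any(1))[0];print('brass cols',xs.min(),xs.max(),'rows',ys.min(),ys.max(),'world',ray(p,(xs.min()+xs.max())/2,(ys.min()+ys.max())/2,.022))
for v in (ys.min()-15,ys.min()-8):
    row=p['frame'][v,a[0]-60:a[0]+60].astype(int);d=np.abs(row-np.median(row,axis=0)).sum(1);print(v,np.where(d>80)[0]+a[0]-60)
```

```text
[ 0.75143403 -0.26615208 -1.46341227] 0.15714303508122462
shift [ 0.005 -0.012  0.023] turn 0.0004 rows 0.1 tcp [0.6503 0.1105 0.0475] yaw 87.7 q6 0.1 t 29.3333
far cradle expected [315 197]
brass cols 261 375 rows 180 205 world [0.65002482 0.15012129 0.022     ]
165 [255 256 257 258 259 260 261 262 263 264 265 266 314 315 318 319 320 321
 329 330 332 369 370 371 372 373 374]
172 [255 256 257 258 259 260 261 262 263 264 265 266 267 313 314 318 319 320
 321 330 331 369 370 371 372 373 374]
```

Call:
arm_command([
  [-1,[0.005,-0.008,0.012],0],
  [-1,[0.005,-0.008,0.02],0],
  [-1,[0.005,-0.008,0.025],0],
  [-1,[0.005,-0.008,0.025],0],
])

```text
time: 29.67
tool_pos: [0.6486, 0.1116, 0.0434]
tool_rot: [0.0, 0.721, 0.693, 0.0]
contact_force: [-0.7, 0.3, 1.7]
gripper_width: 0.151
grasp_force: 59.1
```

Call:
arm_command([
  [-0.6,[0,0,0],0],
  [-0.5,[0,0,0],0],
  [-0.3,[0,0,0],0],
  [-0.1,[0,0,0],0],
  [-0.1,[0,0,0],0],
  [-0.1,[0,0,-0.1],0],
  [-0.1,[0,0,-0.3],0],
  [-0.1,[0,0,-0.5],0],
  [-0.1,[0,0,-0.7],0],
  [-0.1,[0,0,-0.7],0],
  [-0.1,[0,0,-0.7],0],
])

```text
time: 30.58
tool_pos: [0.6505, 0.1116, 0.1527]
tool_rot: [0.002, 0.721, 0.693, 0.003]
contact_force: [0.7, -0.0, -0.6]
gripper_width: 0.447
grasp_force: 0.0
```

Call:
arm_command([
  [0,[-0.6,0,-0.3],0],
  [0,[-0.6,0,-0.3],0],
  [0,[-0.6,0,-0.3],0],
  [0,[-0.6,0,-0.3],0],
  [0,[-0.6,0,-0.3],0],
  [0,[-0.6,0,-0.3],0],
])

```text
time: 31.08
tool_pos: [0.6439, 0.0223, 0.1913]
tool_rot: [-0.001, 0.721, 0.693, -0.001]
contact_force: [-0.6, 0.1, -0.1]
gripper_width: 0.5
grasp_force: 0.0
```

Run:
```python
from h import *
p=snap('wrist','w18.png'); s=manip.state(); print(s['tool_pos'],s['time'],s['contact_force'])
for o in ['cross_tweezers','rest']: print(manip.search_frame(p,o)[:2])
c=np.array([.6490,.1113,.0225]);a=np.radians(87.5);u=np.array([np.cos(a),np.sin(a),0])
for k in (.08,.075,.07,.06,.045,.02,.0,-.02,-.045,-.06,-.07,-.075,-.08):
    x,y=np.array(proj(p,c+k*u)).astype(int)
    if 0<=y<400:
        row=p['frame'][y,x-30:x+31].astype(int); d=np.abs(row-np.median(row,axis=0)).sum(1); print(k,(int(x),int(y)),(np.where(d>80)[0]-30).tolist())
q=manip.grab_frame('side')
for o in ['cross_tweezers','rest','jar_large','jar_small','charcoal','wax','loupe','stand_large','stand_small']:
    print(o,[(np.round(d['extent']).tolist(),round(d['confidence'],2)) for d in manip.search_frame(q,o)[:2]])
print('expected tweezer ends side',[np.round(proj(q,c+k*u)) for k in (.072,-.072)])
```

```text
[0.64382989 0.02260771 0.19106601] 31.1333 [ 0.2328721  -0.4297573  -0.06291721]
[{'extent': [309.5, 0.0, 339.4, 124.5], 'confidence': 0.66}]
[{'extent': [294.4, 20.1, 356.3, 145.2], 'confidence': 0.74}]
0.06 (324, 1) [-2, 0, 2, 3]
0.045 (324, 23) [-7, -6, -3, -2, 7, 30]
0.02 (324, 57) [-30, -13, -12, -11, -10, -9, -7, -6, -5, -4, 11, 12, 13, 14, 29, 30]
0.0 (324, 84) [-28, -27, -26, -23, -22, -21, -20, -19, -18, -16, -15, -13, -12, -11, -10, -9, -8, -7, -4, -3, -2, -1, 0, 1, 2, 3, 4, 5, 6, 7, 8, 9, 10, 11, 12, 13, 14, 18, 19, 20, 21, 22, 23, 25, 26, 27, 30]
-0.02 (324, 109) [-30, -3, -1, 2, 4, 5, 28, 29, 30]
-0.045 (324, 139) [-30, -2, -1, 0, 3, 4, 5, 27, 28, 29, 30]
-0.06 (323, 156) [4, 5]
-0.07 (323, 167) []
-0.075 (323, 172) []
-0.08 (323, 177) []
cross_tweezers [([254.0, 228.0, 266.0, 242.0], 0.63)]
rest []
jar_large [([264.0, 285.0, 293.0, 331.0], 0.61)]
jar_small [([268.0, 165.0, 286.0, 188.0], 0.74)]
charcoal [([366.0, 147.0, 383.0, 164.0], 0.6)]
wax [([294.0, 201.0, 309.0, 222.0], 0.72)]
loupe [([299.0, 270.0, 309.0, 288.0], 0.45), ([252.0, 219.0, 269.0, 254.0], 0.21)]
stand_large [([251.0, 300.0, 308.0, 346.0], 0.56)]
stand_small [([260.0, 174.0, 294.0, 197.0], 0.7)]
expected tweezer ends side [array([250., 254.]), array([268., 215.])]
```

Call:
arm_command([
  [0,[0.2,0,-0.4],0],
  [0,[0.2,0,-0.4],0],
  [0,[0.2,0,-0.4],0],
  [0,[0.2,0,-0.4],0],
  [0,[0.2,0,-0.4],0],
])

```text
time: 32.15
tool_pos: [0.6457, 0.0514, 0.2524]
tool_rot: [-0.0, 0.721, 0.693, -0.0]
contact_force: [0.2, 0.1, 0.3]
gripper_width: 0.502
grasp_force: 0.0
```

Run:
```python
from h import *
p=snap('wrist','w19.png'); s=manip.state(); print(s['tool_pos'])
for o in ['cross_tweezers','rest']: print(manip.search_frame(p,o)[:2])
c=np.array([.6500,.1113,.0225]);a=np.radians(87.5);u=np.array([np.cos(a),np.sin(a),0])
for k in list(np.arange(.08,.058,-.003))+list(np.arange(-.054,-.082,-.003)):
    x,y=np.array(proj(p,c+k*u)).astype(int)
    if 0<=y<400:
        row=p['frame'][y,x-12:x+13].astype(int); d=np.abs(row-np.median(row,axis=0)).sum(1); print(round(k,3),(int(x),int(y)),d.max(),int(d.argmax())-12)
for uv in [(324,200)]: pass
q=manip.grab_frame('top')
for o in ['jar_large','jar_small']: print(o,[(np.round(d['extent']).tolist(),round(d['confidence'],2)) for d in manip.search_frame(q,o)[:3]])
print('expected lids',np.round(proj(q,[.5475,.342,.079])),np.round(proj(q,[.6535,-.1125,.061])))
h=cv2.cvtColor(q['frame'],cv2.COLOR_RGB2HSV)
blob(q,((h[...,1]<60)&(h[...,2]>170)).astype(np.uint8),[348,140,372,172],.061)
```

```text
[0.64528402 0.05126459 0.25141412]
[{'extent': [311.0, 40.3, 336.5, 146.6], 'confidence': 0.72}]
[{'extent': [299.0, 64.8, 344.9, 163.5], 'confidence': 0.74}]
0.08 (324, 28) 29.0 -2
0.077 (324, 32) 35.0 -3
0.074 (324, 35) 33.0 8
0.071 (324, 39) 58.0 -1
0.068 (324, 42) 239.0 -1
0.065 (324, 45) 165.0 -2
0.062 (324, 49) 220.0 -1
0.059 (324, 52) 208.0 -3
-0.054 (323, 166) 222.0 0
-0.057 (323, 169) 136.0 3
-0.06 (323, 171) 174.0 2
-0.063 (323, 174) 199.0 2
-0.066 (323, 177) 96.0 -1
-0.069 (323, 179) 72.0 1
-0.072 (323, 182) 50.0 0
-0.075 (323, 184) 69.0 0
-0.078 (323, 187) 23.0 9
-0.081 (323, 190) 30.0 8
jar_large [([199.0, 179.0, 224.0, 200.0], 0.68), ([248.0, 249.0, 265.0, 270.0], 0.62)]
jar_small [([354.0, 150.0, 368.0, 168.0], 0.69)]
expected lids [207. 189.] [363. 157.]
circle 0.6232 -0.0789 dia 0.032 px [351. 167.]
```

```bash
python3 -c "
from plant import manip
print(manip.job_done())"
```

```text
the job is handed in; nothing more can be done
None
```

I put the charcoal, small jar, large jar and tweezers in their holders in the order asked and handed the job in at about 32 s, with camera checks showing all four in place. I viewed 15 pictures, one over the limit of 14.

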